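# Roll the transporter clear and spring the ramp cupboard open

## Task

The yellow transporter lorry has been left backed up to the small cupboard under the head of the loading slide. With the fingertips only, gripping nothing, roll the lorry forwards out of the way of the door's whole swing, then lightly press the shut door in at its free edge and let go, so that the push-to-open catch lets it spring ajar by itself, and then swing the door wide open, square to the cupboard or further. Do not lift or tip the lorry or let the door strike it, and leave the chrome racing car and the tin figure base where they stand.

Things in the scene. Friction and masses are not known exactly. Their poses are not given: they have to be found in the camera images.
- station: Fixed loading ramp unit: plywood cupboard 190 wide (y), 120 high (128 with deck lips), aluminium slide from its +y side down to a track section with a rubber stop. Origin on the table under the cupboard, z up. Its -x side is the door: shut, outer face at x = -0.097 m, y -0.095 (hinge) to +0.095 (free edge), z 0.004 to 0.116; hinge line upright at x = -0.091, y = -0.095.
- door (a joint): Door angle, rad: 0 shut, -0.028 pressed in to the stop, positive as the free edge swings to the station's -x, stop at 1.62. Flat green panel 190 x 112 x 12 mm, no handle. The catch resists any pull; pressing the free edge in 3 to 5 mm (3 to 5 N) frees it, and when the finger backs off a damped spring opens it to about 0.4 rad. From there it swings lightly and stays where left.
- door_press (a point): Middle of a 22 mm round steel finger plate on the door's outer face, 20 mm from the free edge and 85 mm above the table; turns with the door.
- door_edge (a point): Free edge of the door, mid-thickness, 85 mm above the table, 190 mm from the hinge line; turns with the door. Behind the door a small steel keeper hook sticks out 27 mm from its inner face, 30 mm from this edge, below 45 mm high; the upper part of the inner face is bare.
- door_hinge (a point): Point on the upright hinge line, 85 mm above the table.
- lorry: Loose yellow plastic box lorry on six free-rolling wheels, 230 long (its x), 76 wide, 105 high, about 0.36 kg. Origin on the ground under its middle; forwards is its -x; the flat rear face, at x = +0.115, looks towards the cupboard door. Rolls with about 1 N of push and stops within a few mm when let go.
- lorry_tail (a point): Middle of the lorry's rear face, 70 mm above the ground (the flat rear face spans 28 to 105 mm high, 76 mm wide).
- car: Bystander: loose chrome racing car 125 x 62 x 34 mm on the table, a little to the side of the lorry; origin under its middle, its length along its x.
- figure_base: Bystander: round blue tin base of a pit crew figure, 60 mm across, 22 mm high with an upright clip; origin under its middle.
There are look-alikes about, which are no part of the job. Several things have the shape of the lorry; the one meant has the colours described above.

How it is judged:
By the outcome, as a careful person would: the job done as asked, in the order asked, and still so for the second after the job is handed in, with the robot touching nothing.
It also fails if it takes over 61 s, if anything falls off the work surface, if the arm or the gripper's body presses on something with over 40 N, if the wrist force passes 120 N, or if a joint passes its speed limit or range.

## Robot

A 7-joint arm with a two-finger parallel gripper is mounted at the origin on the work surface. World frame = base frame: x ahead of the robot, y to its left, z up, the work surface at z = 0. Lengths are in m, angles in rad, forces in N, time in s.
With the tool pointing down it reaches from about 0.4 to 0.85 m from the base axis. Payload 4.5 kg.
Tool frame: the origin (TCP) lies at the centre of the arm's flange, where the gripper is bolted on; the fingertips stand 166 mm ahead of it and the grasp point (between the pads) lies 147 mm ahead of it (r.grip_depth is the distance from the TCP to the grasp point, in m); z points along the fingers, y is the line along which they close (so a half turn about z gives the same grasp; the last joint's range is limited). The gripper opens to 88 mm and grips with 3 to 60 N. Pads are 18 mm wide; open, the fingers measure 123 mm over their backs; the gripper's body (75 mm by 187 mm) begins 45 mm behind the grasp point.
Start: joints at [-1.296, 0.689, -0.195, 1.565, 0.157, 0.902, -0.215], TCP at [0.149, 0.607, 0.405] pointing down, gripper open.
Joint ranges: [-3.01, 3.01], [-0.46, 2.08], [-1.47, 1.51], [0.13, 2.56], [-1, 4.14], [0.04, 2.09], [-2.66, 2.66]. Speed limits (rad/s): [2.57, 2.57, 3.14, 3.14, 3.14, 3.14, 3.14].

## Interface

Orientations are given as a unit quaternion [x, y, z, w].
In Python, from plant import status, cams, r, finder gives the robot as it stands.
- The arm moves only by the tool play_rows, never from a script. Its argument "rows" is a list of rows, each a list of 7 numbers: the opening in per cent of the stroke, from 0 (shut) to 100 (fully open), then the shift along the tool's x, y, z in m, then the turn, a rotation vector about the tool's x, y, z in degrees. A call has 1 to 8 rows; each row shifts and turns the commanded pose from where the row before left it, along the tool's axes as they then stand; what a row does not reach is not made up. A row lasts 1/8 s, in which the tool goes at most 62.5 mm and 10.7 degrees, less where a joint would pass 70% of its speed; a pose out of reach is approached as far as the arm can. A call with a gripper value outside its range is refused whole. The fingers move at their own pace and stop on an object; "grip_force" is the grip in N (left out, the last holds). Time passes only in rows, so rows that do not move let the fingers close. It gives the time, the measured TCP pose, the force, the opening and the grip force at its end, in the units of the state.
- status.get_state(): the state, without advancing time (a new reading comes with each control period).
- cams.snapshot(name): name is "scene" or "side" or "wrist"; returns the picture (420x560x3 uint8, red, green, blue); there is no depth.
- cams.camera_params(name): a dict with "vfov" (degrees; the focal length in pixels is half the picture's height over the tangent of half this angle, whatever the lens; pixels are square), "cx", "cy" (the principal point, pixels), "R" (3x3) and "t" (3): a world point X has camera coordinates R X + t; the wrist camera has in their place "tool_from_camera" (4x4, takes a point from camera to tool coordinates, whose origin is the TCP and whose axes are the flange's). Camera axes: x right, y down, z forward; pixel columns grow to the right and rows downward; lengths in m; the calibration is good to about 2 mm. A picture is of the moment at which its call begins: read the wrist's pose just before it. camera_params takes no time and is no camera call.
- r.finish_job(): hands the job in; it is judged then, once.
Trained networks look in the newest picture that a camera, given by its name, has taken for a name from the list of things; names that differ only in an ending like _2 or _b are one class to them, and where a whole thing is asked for, a point or a joint stands for the part that bears it (a point fixed in the world has none). Each returns a list of dicts, best first, with "score" (0 to 1); they miss things now and then, are a little off and sometimes report something else, mostly with a low value. They report only what shows in the picture. A call takes as long as a camera call. They do not tell look-alikes from the thing itself.
- finder.spot_in(camera, label): "at" ([x, y, z] in m, in the coordinates of the camera as it stood for that picture, good to about 4 mm: the middle of the surface that is visible of it).
- finder.regions_of(camera, label): "mask" (420x560 bool, what is visible of it).
The state is a dict: "clock": time; "q": joint angles; "qd": joint speeds; "joint_torque": joint torques, N m; "tool_pos": TCP position; "eef_rot": TCP orientation; "contact_force": force on the tool from outside, world axes, zero at the start; "moment": the same for the moment, N m; "opening": opening from 0.0 (shut) to 1.0 (fully open); "finger_force": force on a finger pad.
Only numpy, scipy, OpenCV 4.12 (cv2) and the standard library are available. Lean on these libraries where they do the work, as an engineer would, in place of code of your own. Each camera call takes 0.05 s, during which the arm holds its last target. There are 200 camera calls.

## Working session

There is one attempt and no reset: what is moved stays moved. The work goes in short steps, Python scripts to look and compute and a tool call to move; the robot and the scene stay as the last step left them, time stands still between calls to the robot, and variables do not carry over. Pictures are saved under pics/ and viewed, at most 10 in all, crops included, and the job is handed in when it is done.

Besides the shell and the picture viewer there is one more tool, called after ">>>" by a JSON object that holds its "op" and its "data". play_rows: Moves the arm, as the interface text tells. Its arguments: {"type":"object","properties":{"rows":{"type":"array","items":{"type":"array","items":{"type":"number"}}},"grip_force":{"type":"number"}},"required":["rows"]}

```bash
mkdir -p pics; ls
cat > h.py <<'E'
from plant import status, cams, r, finder
import numpy as np, cv2
from scipy.spatial.transform import Rotation as Ro
def cam2world(c,p,st=None):
    P=cams.camera_params(c)
    if c=='wrist':
        T=np.array(P['tool_from_camera']); p=T[:3,:3]@p+T[:3,3]
        return Ro.from_quat(st['eef_rot']).apply(p)+st['tool_pos']
    return np.array(P['R']).T@(np.array(p)-P['t'])
def ray(c,u,v,z):
    P=cams.camera_params(c); f=210/np.tan(np.radians(P['vfov']/2))
    R=np.array(P['R']); o=-R.T@np.array(P['t']); d=R.T@np.array([(u-P['cx'])/f,(v-P['cy'])/f,1])
    return o+d*(z-o[2])/d[2]
def proj(c,X):
    P=cams.camera_params(c); f=210/np.tan(np.radians(P['vfov']/2))
    k=np.array(P['R'])@np.array(X)+P['t']; return np.array([P['cx']+f*k[0]/k[2],P['cy']+f*k[1]/k[2]])
def save(n,im): cv2.imwrite('pics/'+n,im[:,:,::-1])
E
python3 - <<'E'
from h import *
np.set_printoptions(precision=3,suppress=True)
ims=[]
for c in ('scene','side'):
    im=cams.snapshot(c); save(c+'1.png',im)
    for l in ('station','door','door_press','door_edge','door_hinge','lorry','lorry_tail','car','figure_base'):
        try:
            for d in finder.spot_in(c,l)[:4]:
                w=cam2world(c,d['at']); print(c,l,round(d['score'],2),w,proj(c,w))
        except Exception as e: print(l,e)
print(status.get_state())
E
```

```text
pics
scene station 0.65 [ 0.81  -0.304  0.013] [211.178 356.825]
scene station 0.55 [0.655 0.039 0.09 ] [305.2   246.335]
scene door 0.86 [ 0.608 -0.176  0.117] [226.354 254.148]
scene door_press 0.78 [ 0.609 -0.173  0.121] [227.205 253.281]
scene door_edge 0.68 [ 0.613 -0.177  0.117] [226.644 255.608]
scene door_hinge 0.88 [ 0.609 -0.173  0.115] [227.392 254.82 ]
scene lorry 0.82 [0.59  0.392 0.082] [393.384 197.845]
scene lorry 0.75 [0.248 0.275 0.085] [307.745 150.476]
scene lorry 0.65 [ 0.219 -0.299  0.083] [145.396 192.695]
scene lorry 0.58 [0.653 0.038 0.09 ] [304.813 246.079]
scene lorry_tail 0.94 [0.65  0.036 0.091] [303.43  245.297]
scene lorry_tail 0.92 [0.247 0.28  0.085] [308.627 149.87 ]
scene lorry_tail 0.88 [0.596 0.39  0.088] [394.283 197.648]
scene lorry_tail 0.87 [ 0.223 -0.298  0.088] [145.664 192.179]
scene car 0.73 [0.45  0.186 0.021] [313.214 205.104]
scene figure_base 0.66 [ 0.689 -0.172  0.013] [241.717 299.92 ]
scene figure_base 0.24 [ 0.61  -0.174  0.118] [227.064 254.298]
side station 0.63 [ 0.751 -0.309  0.026] [453.086 305.178]
side door 0.68 [ 0.547 -0.1
[... 502 characters left out ...]
 0.9 [0.211 0.251 0.087] [158.2   189.019]
side lorry_tail 0.88 [ 0.615 -0.007  0.103] [335.896 207.358]
side lorry_tail 0.8 [ 0.2   -0.31   0.103] [193.92  372.043]
side car 0.95 [0.436 0.177 0.024] [247.099 204.318]
{'clock': 1.0, 'q': array([-1.296,  0.689, -0.195,  1.565,  0.157,  0.902, -0.215]), 'qd': array([ 0.002,  0.003, -0.001, -0.001, -0.   ,  0.   ,  0.001]), 'joint_torque': array([ -0.   , -52.75 ,  -1.267, -15.375,  -0.052,  -0.001,   0.   ]), 'tool_pos': array([0.149, 0.607, 0.405]), 'eef_rot': array([ 0.12 ,  0.993,  0.   , -0.   ]), 'contact_force': array([-0.234, -0.078, -0.672]), 'moment': array([ 0.002,  0.009, -0.004]), 'finger_force': 0.0, 'opening': 1.0013012350103174}
```

```bash
ls pics
```

```text
scene1.png
side1.png
```

View pics/scene1.png

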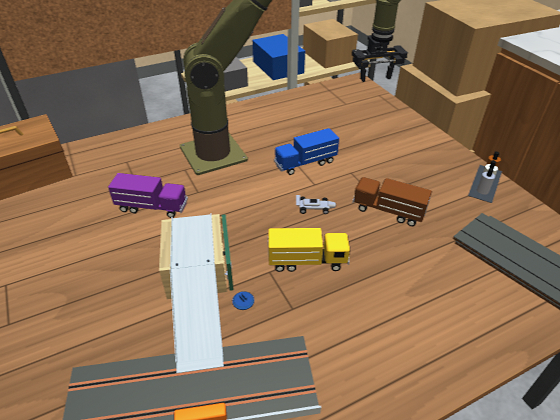

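View pics/side1.png

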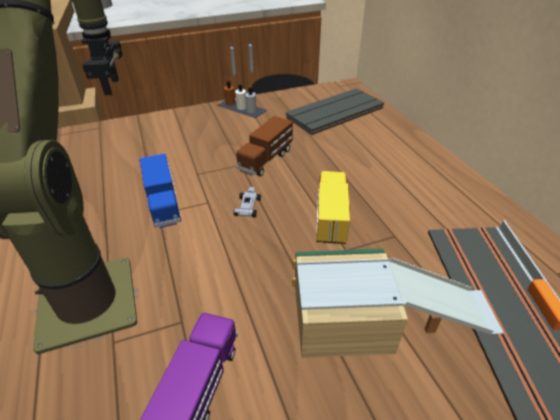

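The yellow box lorry is at scene (308,248) and side (334,205). The blue, brown and purple ones (scene (308,150), (393,198), (147,193)) are look-alikes in the wrong colour. The station's green door is at scene (227,253), the car at (315,204) and the base at (243,300). I'll confirm with an enlarged crop.

Run:
```python
from h import *
a=cv2.imread('pics/scene1.png')[205:315,150:360]; b=cv2.imread('pics/side1.png')[160:360,280:450]
cv2.imwrite('pics/c1.png',cv2.resize(a,None,fx=3.8,fy=3.8,interpolation=cv2.INTER_CUBIC))
cv2.imwrite('pics/c2.png',cv2.resize(b,None,fx=3,fy=3,interpolation=cv2.INTER_CUBIC))
```

```text
(no output)
```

View pics/c1.png

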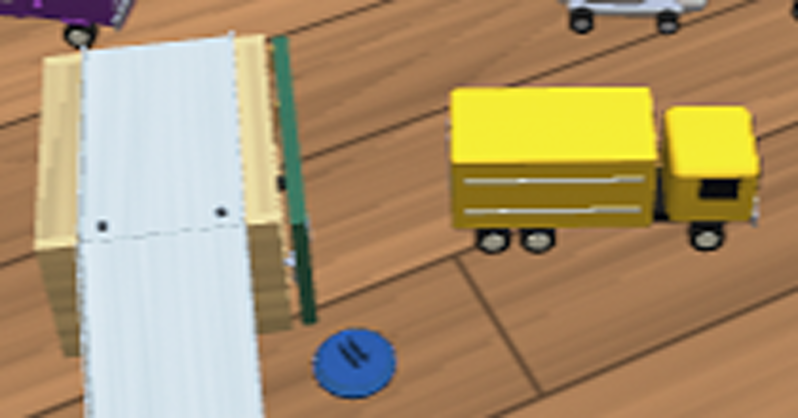

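View pics/c2.png

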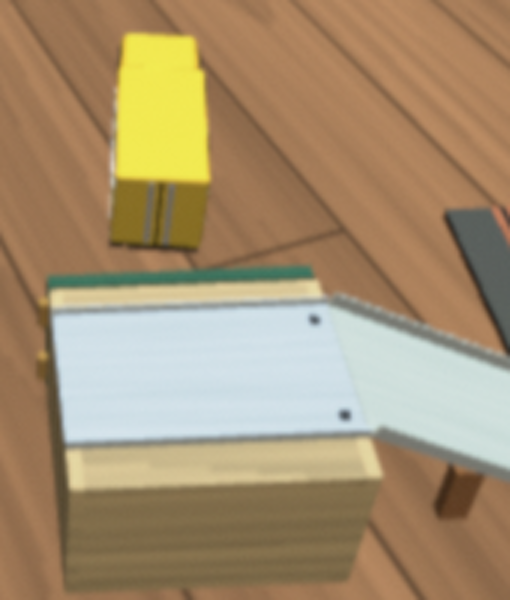

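Run:
```python
from h import *
np.set_printoptions(precision=3,suppress=True)
for n,c,u,v,z in [('hinge top','scene',225.8,215,.116),('hinge top','side',296,252.3,.116),('free top','scene',231,263.4,.116),('free top','side',384.3,249.5,.116),('free bottom out','scene',232.8,289.5,.004),
 ('tail near-robot','scene',268.7,228.7,.105),('tail near-robot','side',319.3,220,.105),('tail far','scene',268.7,247.1,.105),('tail far','side',349.3,220.7,.105),
 ('box front far','scene',150+655/3.8,205+160/3.8,.105),('box front near','scene',150+650/3.8,205+88/3.8,.105),('lead side front L','side',280+118/3,160+70/3,.105),('R','side',280+204/3,160+70/3,.105),('base','scene',243,300,.02),
 ('cup back near','scene',150+45/3.8,205+60/3.8,.12),('cup back far','scene',150+36/3.8,205+247/3.8,.12)]: print(n,c,ray(c,u,v,z))
```

```text
hinge top scene [ 0.464 -0.12   0.116]
hinge top side [ 0.461 -0.124  0.116]
free top scene [ 0.642 -0.176  0.116]
free top side [ 0.642 -0.184  0.116]
free bottom out scene [ 0.639 -0.178  0.004]
tail near-robot scene [ 0.56  -0.028  0.105]
tail near-robot side [ 0.556 -0.036  0.105]
tail far scene [ 0.625 -0.059  0.105]
tail far side [ 0.622 -0.064  0.105]
box front far scene [0.69  0.072 0.105]
box front near scene [0.625 0.106 0.105]
lead side front L side [0.617 0.096 0.105]
R side [0.688 0.069 0.105]
base scene [ 0.696 -0.171  0.02 ]
cup back near scene [ 0.409 -0.293  0.12 ]
cup back far scene [ 0.584 -0.349  0.12 ]
```

Confirmed: the yellow lorry with its tail facing the green door. Tail middle is about (0.591,-0.047), heading about 64°. The door runs from hinge (0.463,-0.122) to free edge (0.642,-0.180), outward normal about 72°. Setting out with the fingers shut.

>>> {"op": "play_rows", "data": {"rows": [[0,-0.036,-0.036,0,0,0,0],[0,-0.036,-0.036,0,0,0,0],[0,-0.036,-0.036,0,0,0,0],[0,-0.036,-0.036,0,0,0,0],[0,-0.036,-0.036,0,0,0,0],[0,-0.036,-0.036,0,0,0,0],[0,-0.036,-0.036,0,0,0,0],[0,-0.036,-0.036,0,0,0,0]]}}

```text
clock: 2.0
tool_pos: [0.3609, 0.2573, 0.405]
eef_rot: [0.12, 0.993, 0.0, 0.0]
contact_force: [0.4, 0.2, 1.0]
opening: 0.119
finger_force: 0.0
```

>>> {"op": "play_rows", "data": {"rows": [[0,-0.036,-0.036,0,0,0,0],[0,-0.036,-0.036,0,0,0,0],[0,-0.036,-0.036,0,0,0,0],[0,-0.036,-0.036,0,0,0,0],[0,-0.036,-0.036,0,0,0,0],[0,-0.036,-0.036,0,0,0,0],[0,-0.036,-0.036,0,0,0,0],[0,-0.036,-0.036,0,0,0,0]]}}

```text
clock: 3.0
tool_pos: [0.5718, -0.0913, 0.4049]
eef_rot: [0.12, 0.993, 0.0, 0.0]
contact_force: [0.8, 0.7, 0.9]
opening: 0.003
finger_force: 0.0
```

>>> {"op": "play_rows", "data": {"rows": [[0,0,0,0,0,0,10.5],[0,0,0,0,0,0,10.5],[0,0,0,0,0,0,10.5],[0,0,0,0,0,0,10.5],[0,0,0,0,0,0,10.5],[0,0,0,0,0,0,10.5],[0,0,0,0,0,0,10.5],[0,0,0,0,0,0,10.5]]}}

```text
clock: 4.0
tool_pos: [0.5711, -0.0896, 0.4048]
eef_rot: [0.755, 0.655, 0.0, -0.0]
contact_force: [0.1, -0.1, -0.4]
opening: 0.002
finger_force: 0.0
```

>>> {"op": "play_rows", "data": {"rows": [[0,0,0,0,0,0,9],[0,0,0,0,0,0,9],[0,0,0,0.02,0,0,0],[0,0,0,0,0,0,0]]}}

```text
clock: 4.5
tool_pos: [0.5706, -0.0893, 0.3837]
eef_rot: [0.847, 0.532, -0.001, -0.001]
contact_force: [-1.5, 0.8, -0.8]
opening: 0.004
finger_force: 0.0
```

Run:
```python
from h import *
np.set_printoptions(precision=3,suppress=True)
st=status.get_state(); im=cams.snapshot('wrist'); save('w1.png',im); print(st['tool_pos'],st['eef_rot'])
for l in ('door','door_press','door_edge','door_hinge','lorry','lorry_tail'):
    for d in finder.spot_in('wrist',l)[:2]: print(l,round(d['score'],2),cam2world('wrist',d['at'],st))
P=cams.camera_params('wrist');print(P)
```

```text
[ 0.571 -0.089  0.384] [ 0.847  0.532 -0.001 -0.001]
door 0.67 [ 0.598 -0.163  0.034]
door_press 0.66 [ 0.599 -0.167  0.03 ]
door_edge 0.78 [ 0.597 -0.165  0.03 ]
door_hinge 0.55 [ 0.597 -0.163  0.029]
lorry 0.94 [ 0.618 -0.001  0.101]
lorry_tail 0.69 [0.614 0.001 0.106]
lorry_tail 0.4 [ 0.252 -0.19   0.02 ]
{'vfov': 63.75782091637645, 'cx': 281.3670993845959, 'cy': 205.38037434572402, 'tool_from_camera': array([[-0.001, -0.967, -0.256,  0.066],
       [ 1.   , -0.001, -0.   ,  0.001],
       [ 0.   , -0.256,  0.967,  0.02 ],
       [ 0.   ,  0.   ,  0.   ,  1.   ]])}
```

View pics/w1.png

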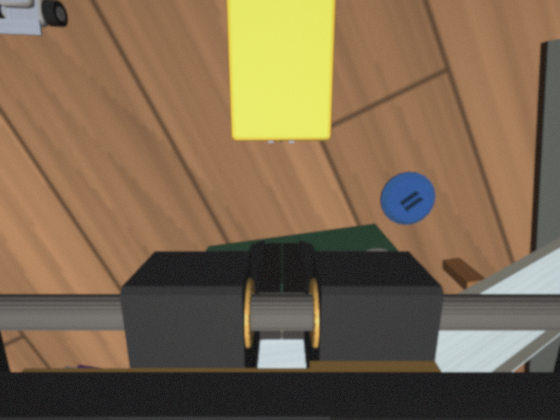

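The wrist view shows the tail's roof edge at u 233–331, v 138, the base at (408,197), the door's lower outer edge running (208,247)–(375,226), and the steel plate near (376,250). The fingers point at the gap.

```bash
cat >> h.py <<'E'
def wray(st,u,v,z):
    P=cams.camera_params('wrist'); f=210/np.tan(np.radians(P['vfov']/2))
    o=cam2world('wrist',np.zeros(3),st); d=cam2world('wrist',np.array([(u-P['cx'])/f,(v-P['cy'])/f,1]),st)-o
    return o+d*(z-o[2])/d[2]
E
python3 - <<'E'
from h import *
np.set_printoptions(precision=3,suppress=True)
st=status.get_state()
for n,u,v,z in [('tailN',233,138,.105),('tailF',331,138,.105),('free bot',375,226,.004),('base',408,197,.022),('mid line bot',208,247,.004),('lorry fwdL',229,10,.105),('fwdR',335,10,.105)]: print(n,wray(st,u,v,z))
E
```

```text
tailN [ 0.562 -0.029  0.105]
tailF [ 0.628 -0.062  0.105]
free bot [ 0.644 -0.184  0.004]
base [ 0.685 -0.162  0.022]
mid line bot [ 0.463 -0.124  0.004]
lorry fwdL [0.6   0.049 0.105]
fwdR [0.666 0.017 0.105]
```

>>> {"op": "play_rows", "data": {"rows": [[0,0,0.003,0.04,0,0,0],[0,0,0,0.04,0,0,0],[0,0,0,0.04,0,0,0],[0,0,0,0.03,0,0,0],[0,0,0,0,0,0,0],[0,0.015,0,0,0,0,0],[0,0.01,0,0,0,0,0],[0,0.007,0,0,0,0,0]]}}

```text
clock: 5.85
tool_pos: [0.5886, -0.0607, 0.2358]
eef_rot: [0.847, 0.532, 0.001, 0.0]
contact_force: [0.0, -0.7, 0.5]
opening: 0.008
finger_force: 0.0
```

>>> {"op": "play_rows", "data": {"rows": [[0,0.005,0,0,0,0,0],[0,0.005,0,0,0,0,0],[0,0.005,0,0,0,0,0],[0,0.007,0,0,0,0,0],[0,0.007,0,0,0,0,0],[0,0.007,0,0,0,0,0],[0,0.007,0,0,0,0,0],[0,0.007,0,0,0,0,0]]}}

```text
clock: 6.85
tool_pos: [0.6097, -0.0168, 0.2347]
eef_rot: [0.847, 0.531, 0.0, 0.0]
contact_force: [-0.3, -0.3, 0.0]
opening: 0.007
finger_force: 0.2
```

Run:
```python
from h import *
np.set_printoptions(precision=3,suppress=True)
st=status.get_state(); im=cams.snapshot('scene'); save('s2.png',im[180:320,140:420]); print(st['tool_pos'],st['eef_rot'],st['contact_force'])
im=cams.snapshot('wrist');save('w2.png',im)
for d in finder.spot_in('scene','lorry')[:4]: print(cam2world('scene',d['at']),d['score'])
```

```text
[ 0.61  -0.017  0.235] [0.847 0.531 0.    0.   ] [-0.332 -0.268  0.023]
[ 0.219 -0.298  0.085] 0.9
[0.682 0.09  0.087] 0.85
[0.255 0.327 0.09 ] 0.8
[0.593 0.391 0.087] 0.59
```

View pics/w2.png

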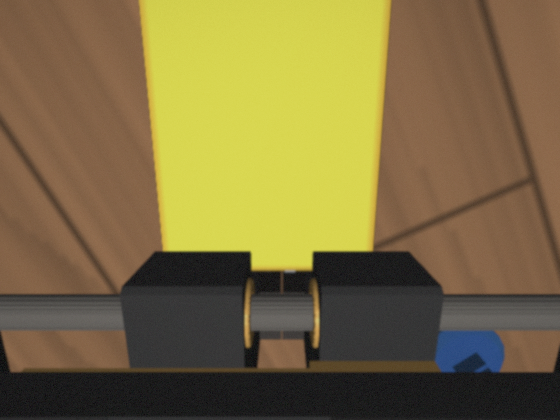

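The fingers are centred on the tail and pushing lightly. The tail edge is at v≈268, u 163–373. Pushing on.

>>> {"op": "play_rows", "data": {"rows": [[0,0.008,0,0,0,0,0],[0,0.008,0,0,0,0,0],[0,0.008,0,0,0,0,0],[0,0.008,0,0,0,0,0],[0,0.008,0,0,0,0,0],[0,0.008,0,0,0,0,0],[0,0.008,0,0,0,0,0],[0,0.008,0,0,0,0,0]]}}

```text
clock: 8.0
tool_pos: [0.6375, 0.0409, 0.2347]
eef_rot: [0.847, 0.531, 0.0, -0.0]
contact_force: [0.4, -0.4, 0.0]
opening: 0.005
finger_force: 0.2
```

>>> {"op": "play_rows", "data": {"rows": [[0,0.008,0,0,0,0,0],[0,0.006,0,0,0,0,0],[0,0.004,0,0,0,0,0],[0,0.002,0,0,0,0,0],[0,0,0,0,0,0,0],[0,-0.02,0,0,0,0,0],[0,-0.03,0,0,0,0,0],[0,0,0,0,0,0,0]]}}

```text
clock: 9.0
tool_pos: [0.6227, 0.0085, 0.2349]
eef_rot: [0.849, 0.529, -0.002, 0.001]
contact_force: [0.7, 0.1, -0.7]
opening: 0.009
finger_force: 0.0
```

Run:
```python
from h import *
np.set_printoptions(precision=3,suppress=True)
st=status.get_state(); a=cams.snapshot('scene'); b=cams.snapshot('wrist');print(st['tool_pos'],st['eef_rot'])
save('m1.png',np.hstack([cv2.resize(a[130:330,180:440],(455,350)),cv2.resize(b,(345,259+91))]))
m=finder.regions_of('wrist','lorry')[0]['mask']; v,u=np.nonzero(m); print(u.min(),u.max(),v.max(),u[v>v.max()-4].min(),u[v>v.max()-4].max())
```

```text
[0.623 0.008 0.235] [ 0.849  0.529 -0.002  0.001]
135 387 126 233 292
```

View pics/m1.png

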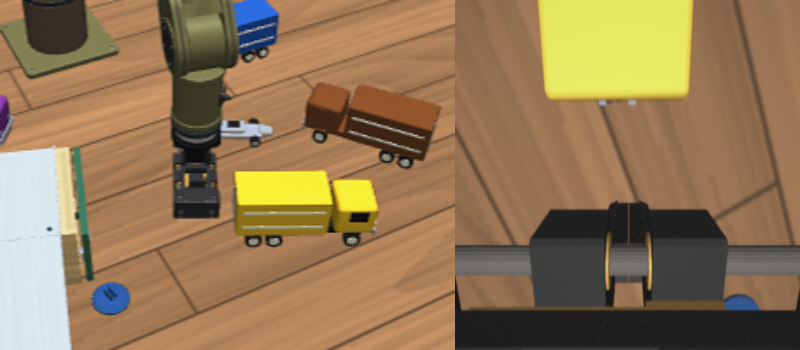

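The lorry is clear: its tail is about 0.26 m from the hinge and upright, and the car and base have not moved. Next I turn square to the door and come up to the finger plate.

>>> {"op": "play_rows", "data": {"rows": [[0,0,0,-0.005,0,0,-7.5],[0,0,0.03,0,0,0,0],[0,0,0.03,0,0,0,0],[0,-0.04,0,0,0,0,0],[0,-0.04,0,0,0,0,0],[0,-0.04,0,0,0,0,0],[0,-0.025,0,0,0,0,0],[0,0,0,0,0,0,0]]}}

```text
clock: 10.15
tool_pos: [0.6353, -0.145, 0.2398]
eef_rot: [0.811, 0.584, -0.0, 0.0]
contact_force: [0.4, 1.0, -0.3]
opening: 0.007
finger_force: 0.0
```

>>> {"op": "play_rows", "data": {"rows": [[0,0,0,0,0,0,0],[0,-0.003,0,0,0,0,0],[0,-0.003,0,0,0,0,0],[0,0,0,0,0,0,0]]}}

```text
clock: 10.65
tool_pos: [0.6338, -0.1488, 0.2397]
eef_rot: [0.811, 0.586, -0.0, 0.0]
contact_force: [-0.1, -0.7, -0.0]
opening: 0.003
finger_force: 0.0
```

>>> {"op": "play_rows", "data": {"rows": [[0,-0.004,0,0,0,0,0],[0,-0.004,0,0,0,0,0],[0,-0.004,0,0,0,0,0],[0,0,0,0,0,0,0]]}}

```text
clock: 11.15
tool_pos: [0.6298, -0.1609, 0.2397]
eef_rot: [0.811, 0.585, -0.0, 0.0]
contact_force: [-1.0, -0.2, 0.6]
opening: 0.009
finger_force: 0.0
```

>>> {"op": "play_rows", "data": {"rows": [[0,-0.002,0,0,0,0,0],[0,-0.002,0,0,0,0,0],[0,0,0,0,0,0,0]]}}

```text
clock: 11.52
tool_pos: [0.6288, -0.1639, 0.2397]
eef_rot: [0.811, 0.586, 0.0, -0.0]
contact_force: [0.3, -0.3, 0.6]
opening: 0.005
finger_force: 0.0
```

>>> {"op": "play_rows", "data": {"rows": [[0,-0.002,0,0,0,0,0],[0,0,0,0,0,0,0]]}}

```text
clock: 11.78
tool_pos: [0.6285, -0.165, 0.2397]
eef_rot: [0.81, 0.586, 0.001, -0.0]
contact_force: [1.0, 3.6, 0.5]
opening: 0.003
finger_force: 1.5
```

>>> {"op": "play_rows", "data": {"rows": [[0,-0.002,0,0,0,0,0],[0,0,0,0,0,0,0]]}}

```text
clock: 12.02
tool_pos: [0.6277, -0.1676, 0.2397]
eef_rot: [0.811, 0.586, 0.0, -0.0]
contact_force: [1.9, 2.0, -0.2]
opening: 0.01
finger_force: 1.7
```

>>> {"op": "play_rows", "data": {"rows": [[0,-0.0015,0,0,0,0,0],[0,0,0,0,0,0,0]]}}

```text
clock: 12.28
tool_pos: [0.6272, -0.1693, 0.2397]
eef_rot: [0.811, 0.586, 0.0, 0.0]
contact_force: [1.8, 2.8, -0.8]
opening: 0.004
finger_force: 1.8
```

>>> {"op": "play_rows", "data": {"rows": [[0,0.03,0,0,0,0,0],[0,0.05,0,0,0,0,0],[0,0.04,0,0,0,0,0],[0,0,0,0,0,0,0],[0,0,0,0,0,0,0],[0,0,0,0,0,0,0],[0,0,0,0,0,0,0],[0,0,0,0,0,0,0]]}}

```text
clock: 13.28
tool_pos: [0.6646, -0.0561, 0.2397]
eef_rot: [0.811, 0.585, -0.0, 0.0]
contact_force: [0.3, -0.4, -0.8]
opening: 0.005
finger_force: 0.0
```

>>> {"op": "play_rows", "data": {"rows": [[0,0,0,-0.05,0,0,0],[0,0,0,-0.05,0,0,0],[0,0,0,0,0,0,0],[0,0,0,0,0,0,0],[0,0,0,0,0,0,0],[0,0,0,0,0,0,0],[0,0,0,0,0,0,0],[0,0,0,0,0,0,0]]}}

```text
clock: 14.28
tool_pos: [0.6647, -0.0553, 0.3394]
eef_rot: [0.811, 0.586, -0.0, -0.0]
contact_force: [-0.7, -0.2, -0.1]
opening: 0.004
finger_force: 0.0
```

Run:
```python
from h import *
np.set_printoptions(precision=3,suppress=True)
st=status.get_state(); a=cams.snapshot('scene'); b=cams.snapshot('wrist');print(st['tool_pos'],st['eef_rot'])
save('m2.png',np.hstack([cv2.resize(a[180:330,180:360],(420,350)),cv2.resize(b,(380,350))]))
```

```text
[ 0.665 -0.055  0.339] [ 0.811  0.586 -0.    -0.   ]
```

View pics/m2.png

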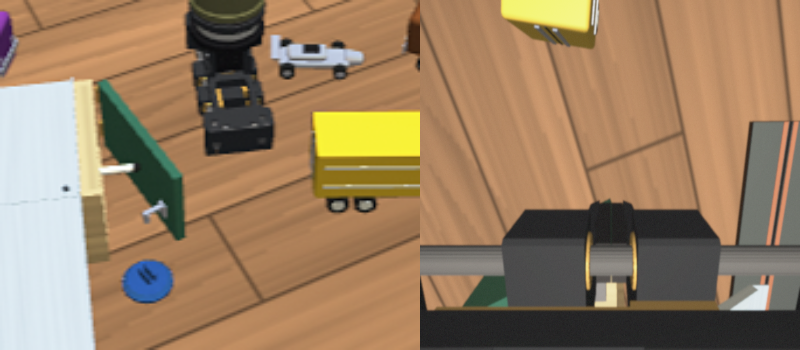

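The door has sprung ajar: its free top corner is at crop (182,178), and the keeper hook shows behind it at (153,210). A pale pin also stands out near mid-door at (118,168). Now I work out the entry point behind the free edge.

Run:
```python
from h import *
np.set_printoptions(precision=3,suppress=True)
k=420/180
for p,z in (((182,178),.116),((102,82),.116),((130,168),.06)):
    print(ray('scene',180+p[0]/k,180+p[1]/k,z))
h=np.array([.461,-.128]);us=np.array([.948,-.318]);n=np.array([.318,.948])
for th in (.35,.4,.6,.9,1.2,1.5,1.6):
    e=np.cos(th)*us+np.sin(th)*n; nn=-np.sin(th)*us+np.cos(th)*n
    for R in (.165,): print(th,'edge',h+.19*e,'tcp inside',h+R*e-(.006+.012)*nn)
```

```text
[ 0.651 -0.103  0.116]
[ 0.462 -0.126  0.116]
[ 0.562 -0.133  0.06 ]
0.35 edge [ 0.651 -0.123] tcp inside [ 0.626 -0.142]
0.4 edge [ 0.65  -0.114] tcp inside [ 0.627 -0.133]
0.6 edge [ 0.644 -0.076] tcp inside [ 0.625 -0.1  ]
0.9 edge [ 0.62  -0.024] tcp inside [ 0.609 -0.053]
1.2 edge [0.583 0.018] tcp inside [ 0.58  -0.013]
1.5 edge [0.534 0.047] tcp inside [0.541 0.017]
1.6 edge [0.516 0.054] tcp inside [0.526 0.025]
```

>>> {"op": "play_rows", "data": {"rows": [[0,-0.05,-0.01,0,0,0,0],[0,-0.052,0,0,0,0,0],[0,0,0,0,0,0,0],[0,0,0,0.04,0,0,0],[0,0,0,0.04,0,0,0],[0,0,0,0.02,0,0,0],[0,0,0,0,0,0,0]]}}

```text
clock: 15.25
tool_pos: [0.6231, -0.1484, 0.2386]
eef_rot: [0.81, 0.586, -0.001, -0.001]
contact_force: [0.3, -1.1, 0.3]
opening: 0.004
finger_force: 0.0
```

>>> {"op": "play_rows", "data": {"rows": [[0,0.007,-0.003,0,0,0,0],[0,0.007,-0.002,0,0,0,0],[0,0.008,-0.003,0,0,0,0],[0,0.008,-0.004,0,0,0,0],[0,0.008,-0.004,0,0,0,0],[0,0.008,-0.003,0,0,0,0],[0,0.007,-0.003,0,0,0,0],[0,0,0,0,0,0,0]]}}

```text
clock: 16.25
tool_pos: [0.619, -0.0906, 0.2396]
eef_rot: [0.81, 0.586, 0.0, -0.0]
contact_force: [0.3, -1.1, -0.0]
opening: 0.004
finger_force: 0.0
```

>>> {"op": "play_rows", "data": {"rows": [[0,0.007,-0.006,0,0,0,0],[0,0.007,-0.006,0,0,0,0],[0,0.007,-0.006,0,0,0,0],[0,0.007,-0.006,0,0,0,0],[0,0.007,-0.006,0,0,0,0],[0,0,0,0,0,0,0]]}}

```text
clock: 17.0
tool_pos: [0.6012, -0.0478, 0.2396]
eef_rot: [0.81, 0.586, 0.0, -0.001]
contact_force: [0.2, 0.1, 0.1]
opening: 0.003
finger_force: 0.0
```

>>> {"op": "play_rows", "data": {"rows": [[0,0.005,-0.007,0,0,0,0],[0,0.005,-0.007,0,0,0,0],[0,0.004,-0.007,0,0,0,0],[0,0.004,-0.007,0,0,0,0],[0,0.004,-0.007,0,0,0,0],[0,0.004,-0.007,0,0,0,0],[0,0,0,0,0,0,0]]}}

```text
clock: 17.88
tool_pos: [0.5693, -0.0104, 0.2397]
eef_rot: [0.81, 0.586, -0.0, -0.001]
contact_force: [-0.7, -0.3, -0.3]
opening: 0.007
finger_force: 0.0
```

>>> {"op": "play_rows", "data": {"rows": [[0,0.002,-0.007,0,0,0,0],[0,0.002,-0.007,0,0,0,0],[0,0.002,-0.007,0,0,0,0],[0,0.002,-0.007,0,0,0,0],[0,0.002,-0.006,0,0,0,0],[0,0.002,-0.006,0,0,0,0],[0,0,0,0,0,0,0]]}}

```text
clock: 18.75
tool_pos: [0.5351, 0.0132, 0.2397]
eef_rot: [0.81, 0.586, -0.0, -0.0]
contact_force: [-0.1, 0.8, -0.8]
opening: 0.01
finger_force: 0.0
```

>>> {"op": "play_rows", "data": {"rows": [[0,0,-0.004,0,0,0,0],[0,0,-0.003,0,0,0,0],[0,0,0,0,0,0,0]]}}

```text
clock: 19.12
tool_pos: [0.5286, 0.0149, 0.2397]
eef_rot: [0.811, 0.586, -0.0, -0.0]
contact_force: [0.4, 0.1, -0.2]
opening: 0.003
finger_force: 0.0
```

>>> {"op": "play_rows", "data": {"rows": [[0,0,-0.002,0,0,0,0],[0,0,-0.002,0,0,0,0],[0,0,0,0,0,0,0]]}}

```text
clock: 19.5
tool_pos: [0.5249, 0.0162, 0.2397]
eef_rot: [0.811, 0.586, -0.0, -0.0]
contact_force: [-0.1, 0.0, 0.1]
opening: 0.008
finger_force: 0.0
```

Run:
```python
from h import *
np.set_printoptions(precision=3,suppress=True)
st=status.get_state(); a=cams.snapshot('scene'); b=cams.snapshot('side');print(st['tool_pos'],st['contact_force'],st['finger_force'])
save('m3.png',np.hstack([cv2.resize(a[180:330,180:360],(420,350)),cv2.resize(b[130:305,250:440],(380,350))]))
```

```text
[0.525 0.016 0.24 ] [-0.079  0.036  0.055] 9.38520756577077e-05
```

View pics/m3.png

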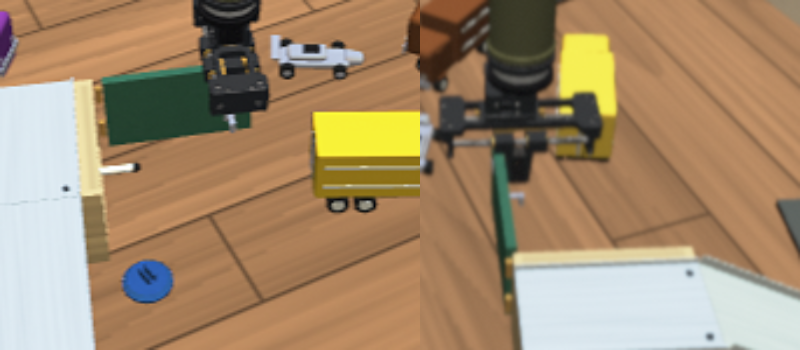

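The door is nearly square (bottom edge (108,143)–(250,125) in the left view). I'll nudge it on to its stop.

>>> {"op": "play_rows", "data": {"rows": [[0,0,-0.002,0,0,0,0],[0,0,-0.002,0,0,0,0],[0,0,0,0,0,0,0]]}}

```text
clock: 19.98
tool_pos: [0.5215, 0.0173, 0.2398]
eef_rot: [0.811, 0.586, 0.0, 0.0]
contact_force: [1.0, -0.4, -0.7]
opening: 0.005
finger_force: 0.6
```

>>> {"op": "play_rows", "data": {"rows": [[0,0,-0.002,0,0,0,0],[0,0,-0.001,0,0,0,0],[0,0,0,0,0,0,0]]}}

```text
clock: 20.35
tool_pos: [0.5204, 0.0176, 0.24]
eef_rot: [0.811, 0.585, 0.002, 0.002]
contact_force: [5.8, -2.8, -2.6]
opening: 0.0
finger_force: 3.0
```

The force rose to about 6 N, so the door is on its stop. Backing off, lifting clear and checking.

>>> {"op": "play_rows", "data": {"rows": [[0,0,0.01,0,0,0,0],[0,0,0.025,0,0,0,0],[0,0,0,0,0,0,0],[0,0,0,-0.05,0,0,0],[0,0,0,-0.06,0,0,0],[0,0,0,-0.05,0,0,0],[0,0,0,0,0,0,0],[0,0,0,0,0,0,0]]}}

```text
clock: 21.35
tool_pos: [0.5505, 0.0079, 0.3989]
eef_rot: [0.81, 0.586, -0.001, -0.001]
contact_force: [0.3, -0.5, -0.1]
opening: 0.008
finger_force: 0.0
```

>>> {"op": "play_rows", "data": {"rows": [[0,0.0,0.05,0,0,0,0],[0,0,0.05,0,0,0,0],[0,0,0.05,0,0,0,0],[0,0,0,0,0,0,0],[0,0,0,0,0,0,0]]}}

```text
clock: 21.98
tool_pos: [0.6929, -0.0393, 0.3974]
eef_rot: [0.811, 0.586, -0.002, -0.002]
contact_force: [-0.1, -0.1, -0.4]
opening: 0.006
finger_force: 0.0
```

Run:
```python
from h import *
a=cams.snapshot('scene'); b=cams.snapshot('side');print(status.get_state()['clock'])
save('m4.png',np.hstack([cv2.resize(a[180:330,180:360],(420,350)),cv2.resize(b[130:305,250:440],(380,350))]))
```

```text
22.075
```

View pics/m4.png

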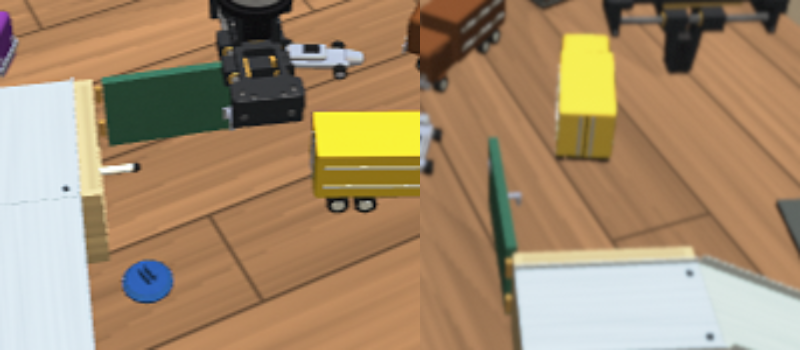

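The door stands wide open, with its top edge at (491,140)–(510,250) in the right view. The lorry is upright and well clear, and the car and base are where they were. I'll check the angle, then hand in.

Run:
```python
from h import *
p=ray('side',250+(491-420)/2,200,.116)[:2]; d=p-np.array([.462,-.123])
th=np.arctan2(d[1],d[0])+np.radians(18.5); print(p,np.linalg.norm(d),th)
if th>1.57: print(r.finish_job())
```

```text
[0.50353633 0.05021488] 0.1781254117554012 1.658329628408148
the job is handed in; nothing more can be done
None
```

I've handed the job in at about 22 s of the 61 s allowed. The lorry was rolled about 0.11 m clear. The door was pressed and sprang ajar by itself, then was swung to its open stop, just past square. The car and figure base look unmoved in the pictures.

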